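# Pick the thinnest spacer plate by feel and seat it in the casting stand

## Robot

A 7-joint arm with a two-finger parallel gripper is mounted at the origin on a cart in front of the work surface, level with it; the furniture and walls round the work are solid. World frame = base frame: x ahead of the robot, y to its left, z up, the work surface at z = 0. Lengths are in m, angles in rad, forces in N, time in s.
With the tool pointing down it reaches from about 0.4 to 0.875 m from the base axis. Payload 19.3 kg.
Tool frame: the origin (TCP) lies at the very end of the fingers, on their centre line; the grasp point (between the pads) lies bot.pinch_z behind it (bot.pinch_z is the distance from the TCP to the grasp point, in m); z points along the fingers, y is the line along which they close (so a half turn about z gives the same grasp; the last joint's range is limited). The gripper opens to 85 mm and grips with 20 to 120 N. Pads are 22 mm wide; open, the fingers measure 114 mm over their backs; the gripper's body (76 mm by 85 mm) begins 54 mm behind the grasp point. The pads swing forward as they close: fully open they stand 13 mm farther back than shut.
Start: joints at [1.06, 0.521, -0.036, 1.599, 0.021, 1.021, -0.113], TCP at [0.267, -0.565, 0.231] pointing down, gripper open.
Joint ranges: [-2.91, 2.91], [-0.3, 2.13], [-1.5, 1.42], [0.17, 2.43], [-1.26, 4.41], [0.16, 1.93], [-2.52, 2.52]. Speed limits (rad/s): [1.89, 1.89, 2.39, 2.39, 3.01, 3.01, 3.01].

## Interface

Orientations are given as [roll, pitch, yaw] about the fixed x, y, z axes, in that order (R = Rz(yaw) Ry(pitch) Rx(roll)).
In Python, from workcell import bot, grab_frame, ticket gives the robot as it stands.
- The arm moves only by the tool arm_command, never from a script. Its argument "commands" is a list of rows, each a list of 3 entries, a list of its own where there are three numbers: the shift along the world's x, y, z in mm, then the turn about the world's z in rad, then the gripper command: -1 is fully open, 1 is shut, values between are in proportion. In form: [[[tx, ty, tz], roll, fingers], ...]. A call has 1 to 20 rows; each row shifts and turns the commanded pose from where the row before left it; what a row does not reach is not made up. A row lasts 1/10 s, in which the tool goes at most 50 mm and 8.59 degrees, less where a joint would pass 70% of its speed; a pose out of reach is approached as far as the arm can. A call with a gripper value outside its range is refused whole. The fingers move at their own pace and stop on an object; "newtons" is the grip in N (left out, the last holds). Time passes only in rows, so rows that do not move let the fingers close. It gives the time, the measured TCP pose, the force, the opening and the grip force at its end, in the units of the state.
- bot.observe(): the state, without advancing time (a new reading comes with each control period).
- grab_frame(name): name is "side" or "top"; returns a dict with "image" (480x640x3 uint8, red, green, blue), "vertical_fov" (degrees; the focal length in pixels is half the picture's height over the tangent of half this angle, whatever the lens; pixels are square), "cx", "cy" (the principal point, pixels), "R" (3x3) and "t" (3): a world point X has camera coordinates R X + t. Camera axes: x right, y down, z forward; pixel columns grow to the right and rows downward; lengths in m; the calibration is good to about 2 mm. A picture is of the moment at which its call begins. There is no depth.
- ticket.job_done(): hands the job in; it is judged then, once.
The state is a dict: "clock": time; "qpos": joint angles; "qd": joint speeds; "joint_efforts": joint torques, N m; "position": TCP position; "tool_rot": TCP orientation; "force": force on the tool from outside, world axes, zero at the start; "moment": the same for the moment, N m; "grip_width": finger opening in m; "finger_force": force on a finger pad.
Only numpy, scipy, OpenCV 4.12 (cv2) and the standard library are available. Lean on these libraries where they do the work, as an engineer would, in place of code of your own. Each camera call takes 0.05 s, during which the arm holds its last target. There are 200 camera calls.

## Task

The three plates in the rack look alike, but only the thinnest of them fits the slot of the casting stand: pinch the plates where they stand to feel which one it is, and take that plate out of the rack. Lower it gently into the slot, feeling for the slot without ever forcing the sprung cradle down onto its stop, until the plate stands on the slot's floor, and let go. Leave the other two plates standing in the rack, and do not disturb the jar, the dropper bottle and the timer.

Things in the scene. Friction and masses are not known exactly. Their poses are not given: they have to be found in the camera images.
- plate_rack: white plastic rack fixed to the table, 55 x 208 x 28 mm, three bays in a row along its y at -62, 0 and +62 mm; each bay 15.5 mm wide (x), 54 to 56 mm long (y), floor 6 mm and rim 28 mm above the table. Origin: centre of its underside; y along the row of bays, x along the thickness of the plates
- plate_k: one of three flat grey plastic plates, 50 mm wide, 85 mm tall, about 80 g, alike but for thickness: 9, 12 and 14 mm; which is which is not known until pinched (bay and name tell nothing). Stands upright in a rack bay, 63 mm of it above the rack's rim. Origin: centre of its lower edge face; z up its height, y along its width, x through its thickness
- plate_m: one of three flat grey plastic plates, 50 mm wide, 85 mm tall, about 80 g, alike but for thickness: 9, 12 and 14 mm; which is which is not known until pinched (bay and name tell nothing). Stands upright in a rack bay, 63 mm of it above the rack's rim. Origin: centre of its lower edge face; z up its height, y along its width, x through its thickness
- plate_p: one of three flat grey plastic plates, 50 mm wide, 85 mm tall, about 80 g, alike but for thickness: 9, 12 and 14 mm; which is which is not known until pinched (bay and name tell nothing). Stands upright in a rack bay, 63 mm of it above the rack's rim. Origin: centre of its lower edge face; z up its height, y along its width, x through its thickness
- casting_stand: casting stand fixed to the table: aluminium base 116 x 124 x 8 mm, on it a steel sled with two guide posts at y = +-48.5 mm (heads 66 mm high), on the posts a white sprung cradle block, 62 mm (x) by 74 mm (y), flat top 58 mm above the table, with one slot down its middle. Origin: centre of the base's underside; x across the slot, y along it, z up
- slot_nominal (a point): point fixed to the base's middle at the cradle's top, 58 mm up; the slot's mouth would be here if the sled were central, but the sled is clamped 3 to 20 mm off towards +x, how far is not measured, it stays so. Slot 10.6 mm wide (x): it takes the 9 mm plate only; 58 mm long (y), 30 mm deep, square-edged; plate thickness along x
- slot_floor (a point): point fixed to the base's middle at the height of the slot's floor, 28 mm up (same unmeasured offset of the real slot). The cradle gives downward on springs: moves from about 2 N, 1.2 N more per mm, hard stop after 12 mm (about 16 N), rises by itself when let go. More than 25 N between plate or hand and stand is forcing it
- jar: small open glass jar, 42 mm across, 43 mm tall, loose bystander; origin at the centre of its underside
- dropper: small white dropper bottle with a pointed green cap, 27 mm across, 74 mm tall, loose bystander; origin at the centre of its underside
- timer: white kitchen-type timer lying flat, 66 x 66 x 19 mm, loose bystander; origin at the centre of its underside
Mind the look-alikes: they are no part of the job. What is shaped like the plate_m but yellow is not meant.

How it is judged:
By the outcome, as a careful person would: the job done as asked, in the order asked, and still so for the second after the job is handed in, with the robot touching nothing.
It also fails if it takes over 72 s, if anything falls off the work surface, if the arm or the gripper's body presses on something with over 40 N, if the wrist force passes 120 N, or if a joint passes its speed limit or range.

## Working session

There is one attempt and no reset: what is moved stays moved. The work goes in short steps, Python scripts to look and compute and a tool call to move; the robot and the scene stay as the last step left them, time stands still between calls to the robot, and variables do not carry over. Pictures are saved under pics/ and viewed, at most 10 in all, crops included, and the job is handed in when it is done.

Besides the shell and the picture viewer there is one more tool, called after "Emit:" by a JSON object that holds its "method" and its "body". arm_command: Moves the arm, as the interface text tells. Its arguments: {"type":"object","properties":{"commands":{"type":"array"},"newtons":{"type":"number"}},"required":["commands"]}

```bash
mkdir -p pics; cat > h.py <<'E'
import numpy as np, cv2
from workcell import bot, grab_frame, ticket
def snap(n, f):
    g=grab_frame(n); cv2.imwrite(f'pics/{f}.png', g['image'][:,:,::-1]); np.save(f'pics/{f}.npy', g, allow_pickle=True); return g
def load(f): return np.load(f'pics/{f}.npy',allow_pickle=True).item()
def foc(g): return 240/np.tan(np.radians(g['vertical_fov'])/2)
def ray(g,u,v,z):
    f=foc(g); R=np.array(g['R']);t=np.array(g['t'])
    c=-R.T@t; d=R.T@np.array([(u-g['cx'])/f,(v-g['cy'])/f,1]); return c+d*(z-c[2])/d[2]
def proj(g,X):
    p=np.array(g['R'])@np.array(X)+g['t']; return p[:2]/p[2]*foc(g)+[g['cx'],g['cy']]
E
python3 - <<'E'
from h import *
for n in('top','side'):
    g=snap(n,n+'0'); print(n,{k:g[k] for k in g if k!='image'}, -np.array(g['R']).T@g['t'])
print(bot.observe(),bot.pinch_z)
E
```

```text
top {'vertical_fov': 51.22689275629401, 'cx': 326.3162463622322, 'cy': 241.95241119836885, 'R': array([[ 0.10804338, -0.9941441 , -0.00203374],
       [-0.97149531, -0.10514727, -0.21246393],
       [ 0.21100592,  0.02493109, -0.97716679]]), 't': array([0.00777019, 0.62672721, 0.78075751])} [0.44327857 0.05415821 0.89610304]
side {'vertical_fov': 46.539599994698165, 'cx': 323.1337428883623, 'cy': 243.66033178243887, 'R': array([[ 9.99936478e-01, -1.00709537e-02,  5.06118875e-03],
       [ 9.55234798e-04, -3.71701585e-01, -9.28351776e-01],
       [ 1.12306396e-02,  9.28297640e-01, -3.71668353e-01]]), 't': array([-0.60048476,  0.08759091,  0.88885816])} [ 0.5903805  -0.7986147   0.41471479]
{'clock': 0.1, 'qpos': array([ 1.05982002,  0.52197029, -0.03633367,  1.59990941,  0.02118965,
        1.02112385, -0.11279436]), 'qd': array([-0.00024682, -0.00096527,  0.00223511, -0.00074165, -0.00250719,
       -0.00033522,  0.00091688]), 'joint_efforts': array([ 5.99133462e-03, -9.28477979e+01,  1.98559619e+00, -3.70525432e+01,
        1.82887015e-02,  5.48358425e-03,  1.61564611e-05]), 'position': array([ 0.26650275, -0.56501085,  0.23078821]), 'tool_rot': array([-3.14056801e+00,  5.97271542e-05,  4.40770249e-01]), 'force': array([-0.23256281, -0.3135914 ,  0.26724347]), 'moment': array([-0.01552268,  0.00191094, -0.0201353 ]), 'finger_force': 0.0, 'grip_width': 0.08544751386890856} 0.0187
```

View pics/top0.png

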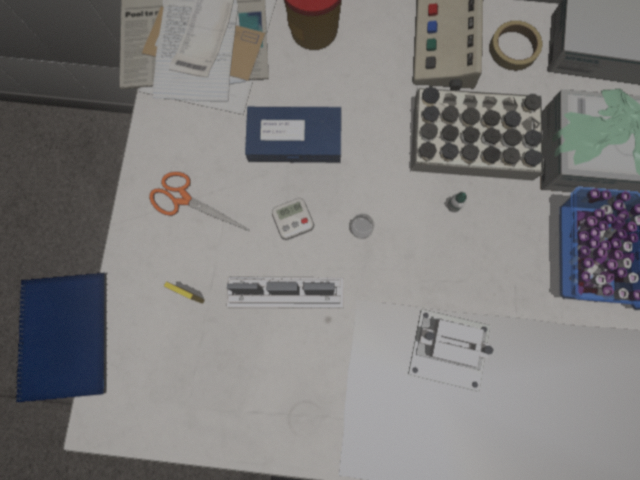

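View pics/side0.png

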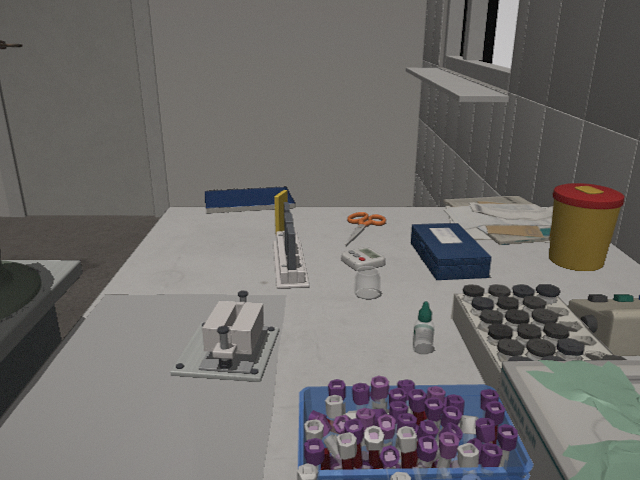

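The top view shows the rack at about (285,292) with three grey plates at (244,287), (283,287) and (319,287), and the stand at (452,348). The jar is at (361,226), the timer at (293,218) and the dropper at (457,201). The side view shows the cradle slot and the yellow look-alike behind the rack.

```bash
python3 - <<'E'
from h import *
g=load('top0');im=g['image'][:,:,::-1]
a=cv2.resize(im[265:320,215:355],None,fx=5.7,fy=5.7,interpolation=cv2.INTER_CUBIC)
b=cv2.resize(im[300:400,400:500],None,fx=2.8,fy=2.8,interpolation=cv2.INTER_CUBIC)
s=load('side0')['image'][:,:,::-1]
c=cv2.resize(s[280:385,170:290],None,fx=2.66,fy=2.66,interpolation=cv2.INTER_CUBIC)
print(a.shape,b.shape,c.shape)
o=np.zeros((600,800,3),np.uint8);o[:a.shape[0],:a.shape[1]]=a;o[315:315+b.shape[0],:b.shape[1]]=b;o[315:315+c.shape[0],300:300+c.shape[1]]=c
cv2.imwrite('pics/c1.png',o)
for n,u,v,z in [('rackTL',228,277,.028),('rackBL',228,307,.0),('rackBR',343,307,.0),('pl',244,283,.091),('pm',283,283,.091),('pr',319,284,.091),('stand',452,348,.0)]: print(n,ray(g,u,v,z).round(4))
E
```

```text
(314, 798, 3) (280, 280, 3) (279, 319, 3)
rackTL [0.5499 0.2405 0.028 ]
rackBL [0.5    0.2384 0.    ]
rackBR [0.5221 0.0347 0.    ]
pl [0.5353 0.1997 0.091 ]
pm [0.5421 0.137  0.091 ]
pr [0.5467 0.0789 0.091 ]
stand [ 0.4716 -0.1622  0.    ]
```

View pics/c1.png

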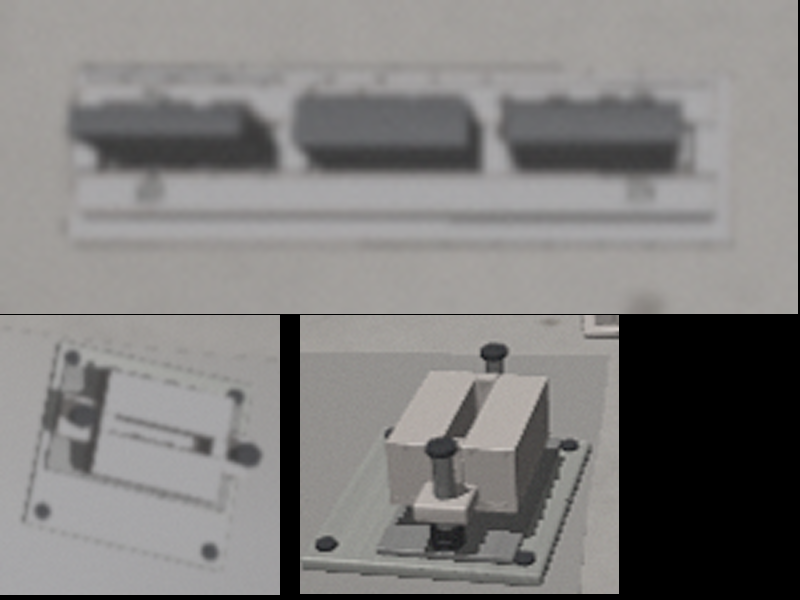

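```bash
python3 - <<'E'
from h import *
g=load('top0');im=g['image'][:,:,::-1];s=load('side0')
b=cv2.resize(im[305:395,405:500],None,fx=6.6,fy=6.6,interpolation=cv2.INTER_CUBIC)
cv2.imwrite('pics/c2.png',b)
c=cv2.resize(s['image'][285:380,170:285,::-1],None,fx=6.3,fy=6.3,interpolation=cv2.INTER_CUBIC)
cv2.imwrite('pics/c3.png',c); print(b.shape,c.shape)
P=lambda x,y:(215+x/5.7-.4,265+y/5.7-.4)
for n,q in dict(l=(72,103,243,138),m=(297,96,468,145),r=(503,98,680,143)).items():
    x0,y0,x1,y1=q; c=ray(g,*P((x0+x1)/2,(y0+y1)/2),.091); A=ray(g,*P(x0,(y0+y1)/2),.091);B=ray(g,*P(x1,(y0+y1)/2),.091)
    T=ray(g,*P(x0,y0),.091)-ray(g,*P(x0,y1),.091)
    print(n,c.round(4),np.linalg.norm(A-B),np.linalg.norm(T))
Q=lambda x,y:(400+x/2.8-.3,300+(y-315)/2.8-.3)
S=np.array([ray(g,*Q(*p),.010) for p in [(42,511),(210,551),(235,397),(72,358)]]);print(S.round(4),S.mean(0))
for d in (S[0]-S[1],S[3]-S[2]): print('yaw from y dir',np.arctan2(-d[0],d[1]),np.linalg.norm(d))
for d in (S[3]-S[0],S[2]-S[1]): print('yaw from x',np.arctan2(d[1],d[0]),np.linalg.norm(d))
E
```

```text
(594, 627, 3) (598, 724, 3)
l [0.5305 0.2019 0.091 ] 0.048485893653218634 0.009972452654134009
m [0.5374 0.1385 0.091 ] 0.0484702752535009 0.013951275865146927
r [0.5438 0.0796 0.091 ] 0.05015597687408828 0.012806984958702793
[[ 0.428  -0.0982  0.01  ]
 [ 0.4155 -0.2016  0.01  ]
 [ 0.5097 -0.2128  0.01  ]
 [ 0.5228 -0.1103  0.01  ]] [ 0.4689821  -0.15573043  0.01      ]
yaw from y dir -0.12054154089426813 0.10410038364020771
yaw from y dir -0.12724047954055256 0.10334239922611044
yaw from x -0.12696462131985053 0.09561110918271157
yaw from x -0.11900135659517212 0.09491697029061644
```

View pics/c2.png

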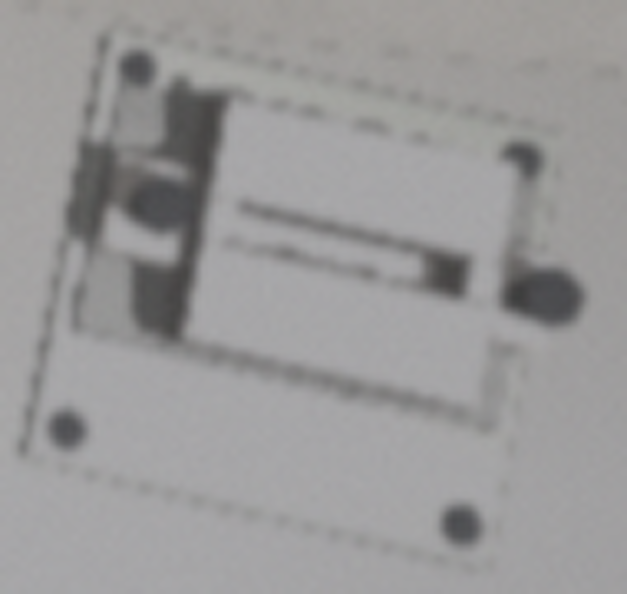

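View pics/c3.png

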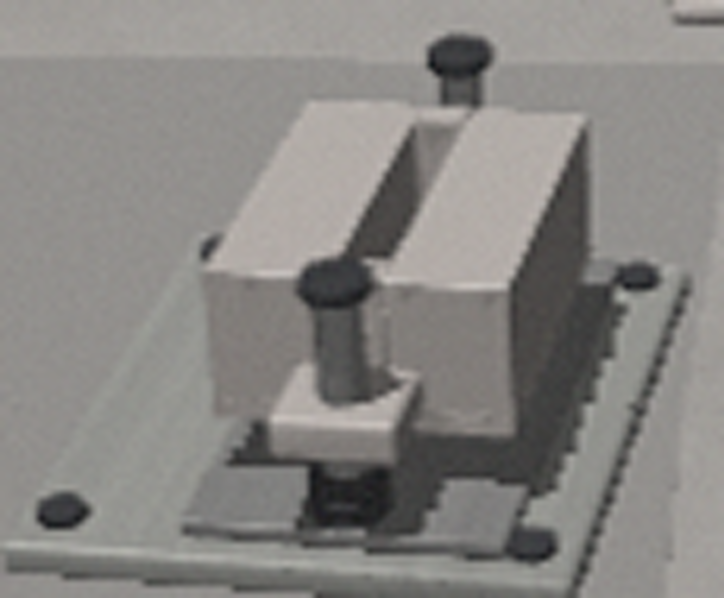

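Crop c2 shows the slot mouth running from (234,222) to (465,278). In c3 the cradle's top corners are at (308,102), (588,117), (510,287) and (203,268).

```bash
python3 - <<'E'
from h import *
g=load('top0');s=load('side0')
A=lambda x,y:ray(g,405+x/6.6-.42,305+y/6.6-.42,.058)
B=lambda x,y:ray(s,170+x/6.3-.42,285+y/6.3-.42,.058)
o=np.array([.469,-.1557,.058]);y=-.123;ex=np.array([np.cos(y),np.sin(y),0]);ey=np.array([-ex[1],ex[0],0])
def sh(n,P): P=np.array(P);print(n,P.mean(0).round(4),[(round(1e3*(p-o)@ex,1),round(1e3*(p-o)@ey,1)) for p in P])
sh('top cradle',[A(225,95),A(520,165),A(490,415),A(188,338)])
sh('top slot',[A(240,203),A(468,258),A(462,297),A(228,240)])
sh('side cradle',[B(308,102),B(588,117),B(510,287),B(203,268)])
sh('side slotL',[B(347,252),B(417,122)]);sh('side slotR',[B(388,283),B(470,112)])
P=lambda z,x,y:ray(s,170+x/6.3-.42,285+y/6.3-.42,z)
sh('side screws',[P(.01,*q) for q in[(62,510),(532,545),(637,277)]])
# plate tops / blob in side view
m=g['image']
E
```

```text
top cradle [ 0.4793 -0.1583  0.058 ] [(np.float64(41.2), np.float64(37.4)), (np.float64(41.0), np.float64(-37.5)), (np.float64(-20.6), np.float64(-40.3)), (np.float64(-19.5), np.float64(35.4))]
top slot [ 0.4798 -0.1567  0.058 ] [(np.float64(15.8), np.float64(28.9)), (np.float64(15.5), np.float64(-28.7)), (np.float64(5.8), np.float64(-28.8)), (np.float64(6.2), np.float64(30.1))]
side cradle [ 0.4821 -0.1569  0.058 ] [(np.float64(-17.6), np.float64(35.8)), (np.float64(44.1), np.float64(36.4)), (np.float64(44.0), np.float64(-35.2)), (np.float64(-18.1), np.float64(-35.4))]
side slotL [ 0.4775 -0.1548  0.058 ] [(np.float64(8.5), np.float64(-25.8)), (np.float64(8.2), np.float64(29.7))]
side slotR [ 0.4879 -0.1586  0.058 ] [(np.float64(19.8), np.float64(-36.6)), (np.float64(18.4), np.float64(35.5))]
side screws [ 0.4851 -0.1751  0.01  ] [(np.float64(-45.6), np.float64(-51.6)), (np.float64(50.3), np.float64(-52.0)), (np.float64(50.3), np.float64(51.7))]
```

Emit:
{"method": "arm_command", "body": {"commands": [[[30,50,0],0.14,-1],[[30,50,0],0.14,-1],[[30,50,0],0.14,-1],[[30,50,0],0.14,-1],[[30,50,0],0.14,-1],[[30,50,0],0.14,-1],[[30,50,0],0.14,-1],[[20,50,0],0.14,-1],[[20,50,0],0.11,-1],[[14,50,0],0,-1],[[0,50,0],0,-1],[[0,50,0],0,-1],[[0,50,0],0,-1],[[0,50,0],0,-1],[[0,50,0],0,-1],[[0,17,0],0,-1]], "newtons": 20}}

```text
clock: 1.7
position: [0.4964, 0.148, 0.2313]
tool_rot: [3.142, -0.002, 1.676]
force: [-0.0, -0.5, 0.4]
grip_width: 0.0854
finger_force: 0.0
```

Emit:
{"method": "arm_command", "body": {"commands": [[[17,27,0],0,-1],[[17,27,0],0,-1],[[0,0,-40],0,-1],[[0,0,-30],0,-1],[[0,0,0],0,-1],[[0,0,0],0,-1]]}}

```text
clock: 2.3
position: [0.5313, 0.1969, 0.1618]
tool_rot: [-3.141, -0.0, 1.671]
force: [-0.3, 0.3, 0.6]
grip_width: 0.0855
finger_force: 0.0
```

Emit:
{"method": "arm_command", "body": {"commands": [[[-1,4,-40],0,-1],[[0,1,-40],0,-1],[[0,0,-34],0,-1],[[0,0,0],0,0],[[0,0,0],0,1],[[0,0,0],0,1],[[0,0,0],0,1],[[0,0,0],0,1],[[0,0,0],0,1],[[0,0,0],0,1]]}}

```text
clock: 3.3
position: [0.5309, 0.202, 0.0484]
tool_rot: [3.14, -0.0, 1.671]
force: [-1.7, -1.1, 13.4]
grip_width: 0.0088
finger_force: 27.5
```

```bash
python3 - <<'E'
from h import *
o=bot.observe();print(o['position'],o['grip_width'],o['finger_force'],o['force'])
t=snap('top','t1');s=snap('side','s1')
a=cv2.resize(t['image'][220:330,200:360,::-1],None,fx=3.6,fy=3.6)
b=cv2.resize(s['image'][150:300,240:330,::-1],None,fx=2.4,fy=2.4)
o=np.zeros((400,800,3),np.uint8);o[:a.shape[0],:a.shape[1]]=a;o[:b.shape[0],580:580+b.shape[1]]=b
cv2.imwrite('pics/c4.png',o)
E
```

```text
[0.53088642 0.2019513  0.04843095] 0.008755078206480506 27.51570850610733 [-1.73655741 -1.10415111 13.4418496 ]
```

View pics/c4.png

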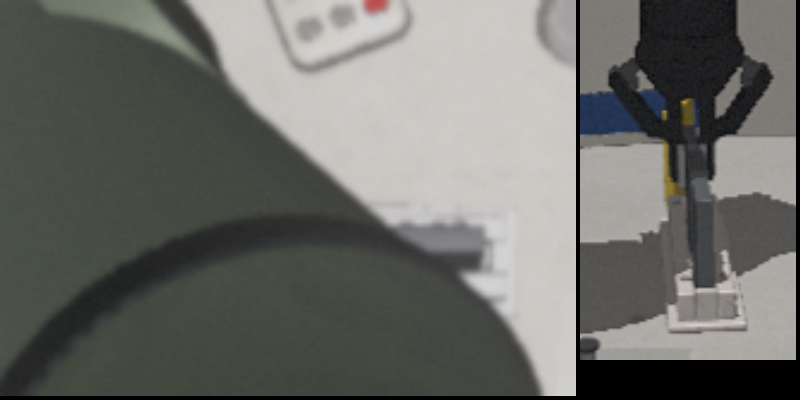

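The pinch reads 8.8 mm, so this is the 9 mm plate. The pictures also show it as the thinnest, with the other two at about 13 and 14 mm. I'll lift it and carry it above the stand.

Emit:
{"method": "arm_command", "body": {"commands": [[[0,0,10],0,1],[[0,0,20],0,1],[[0,0,30],0,1],[[0,0,30],0,1],[[0,0,30],0,1],[[0,0,10],0,1],[[-4,-30,0],-0.02,1],[[-5,-40,0],-0.04,1],[[-6,-45,0],-0.04,1],[[-7,-45,0],-0.04,1],[[-7,-45,0],-0.04,1],[[-7,-45,0],-0.04,1],[[-6,-45,0],0,1],[[-5,-35,0],0,1],[[-3,-20,0],0,1],[[0,-9,0],0,1],[[0,0,0],0,1],[[0,0,0],0,1],[[0,0,0],0,1]], "newtons": 35}}

```text
clock: 5.3
position: [0.4806, -0.1557, 0.1773]
tool_rot: [3.142, -0.0, 1.453]
force: [0.1, 0.3, -0.8]
grip_width: 0.0085
finger_force: 34.4
```

```bash
python3 - <<'E'
from h import *
o=bot.observe();print(o['position'],o['tool_rot'],o['grip_width'],o['force'],o['moment'])
s=snap('side','s2');t=snap('top','t2')
p=np.array(o['position']);u,v=proj(s,p).astype(int);print(u,v)
b=cv2.resize(s['image'][150:390,160:310,::-1],None,fx=2.5,fy=2.5)
a=cv2.resize(t['image'][240:400,400:520,::-1],None,fx=3,fy=3)
o=np.zeros((600,760,3),np.uint8);o[:b.shape[0],:b.shape[1]]=b;o[:a.shape[0],385:385+a.shape[1]]=a
cv2.imwrite('pics/c5.png',o)
E
```

```text
[ 0.48064826 -0.15574768  0.17734602] [ 3.14152247e+00 -3.88993551e-04  1.45267713e+00] 0.008499216868710753 [ 0.0921108   0.32663366 -0.84839367] [0.03427974 0.01892524 0.00845191]
227 228
```

View pics/c5.png

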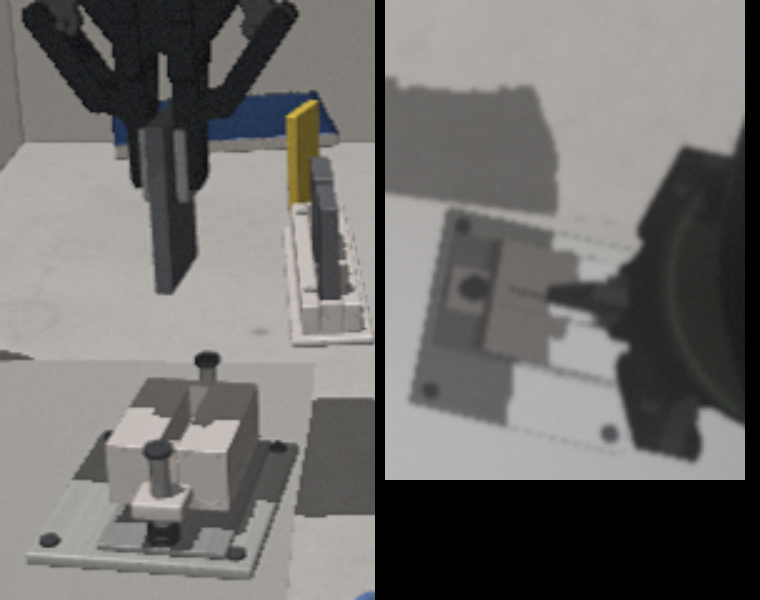

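The plate is held upright with its lower near corner at about crop (164,291), and the other two plates are still in the rack. I'll lower it close to the cradle and compare the two in the side view.

Emit:
{"method": "arm_command", "body": {"commands": [[[0,0,-20],0,1],[[0,-1,-30],0,1],[[0,0,-15],0,1],[[0,0,-6],0,1],[[0,0,0],0,1],[[0,0,0],0,1]]}}

```text
clock: 6.0
position: [0.4808, -0.158, 0.107]
tool_rot: [3.141, 0.0, 1.451]
force: [-0.2, 0.3, -1.0]
grip_width: 0.0085
finger_force: 34.4
```

```bash
python3 - <<'E'
from h import *
o=bot.observe();print(o['position'],o['force'])
s=snap('side','s3')
b=cv2.resize(s['image'][230:345,195:285,::-1],None,fx=5.2,fy=5.2,interpolation=cv2.INTER_CUBIC)
cv2.imwrite('pics/c6.png',b)
E
```

```text
[ 0.48079644 -0.15797913  0.10699223] [-0.1965962   0.32418895 -0.97529803]
```

View pics/c6.png

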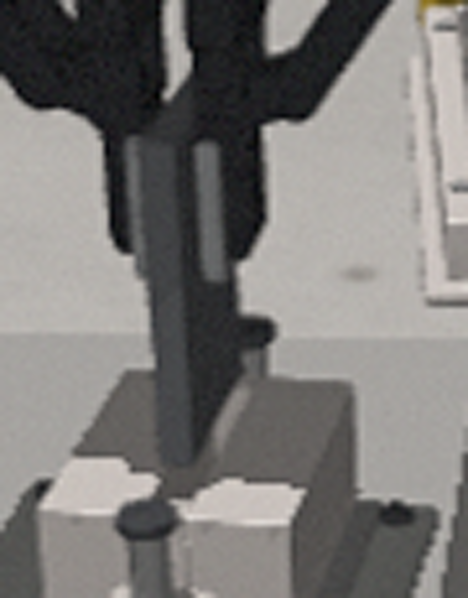

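Plate's near lower edge runs from (160,462) to (194,462), just above the cradle.

```bash
python3 - <<'E'
from h import *
s=load('s3')
o=np.array([.469,-.1557,0]);y=-.123;ex=np.array([np.cos(y),np.sin(y),0]);ey=np.array([-ex[1],ex[0],0])
for x,v in[(160,462),(194,462),(177,462)]:
    p=ray(s,195+x/5.2-.4,230+v/5.2-.4,.0645)-o; print((p@ex*1e3).round(1),(p@ey*1e3).round(1))
p=np.array([.4808,-.158,0])-o;print('tcp',p@ex*1e3,p@ey*1e3)
E
```

```text
8.7 -21.7
16.8 -20.7
12.8 -21.2
tcp 11.99303858625124 -0.8348805116240167
```

Emit:
{"method": "arm_command", "body": {"commands": [[[0.4,-1.6,0],0,1],[[0,0,-4],0,1],[[0,0,-2],0,1],[[0,0,-2],0,1],[[0,0,-2],0,1],[[0,0,0],0,1]]}}

```text
clock: 6.65
position: [0.4806, -0.1597, 0.096]
tool_rot: [-3.141, -0.0, 1.451]
force: [0.8, 0.7, 0.5]
grip_width: 0.0086
finger_force: 34.4
```

Emit:
{"method": "arm_command", "body": {"commands": [[[0,0,-1.5],0,1],[[0,0,-1.5],0,1],[[0,0,0],0,1]]}}

```text
clock: 6.95
position: [0.4807, -0.1597, 0.0931]
tool_rot: [-3.141, -0.0, 1.451]
force: [0.5, -0.2, -0.8]
grip_width: 0.0082
finger_force: 34.4
```

There is almost no force with the lower edge about 7 mm below the cradle's top, so the plate is in the slot. I'll keep lowering gently.

Emit:
{"method": "arm_command", "body": {"commands": [[[0,0,-3],0,1],[[0,0,-3],0,1],[[0,0,-3],0,1],[[0,0,0],0,1]]}}

```text
clock: 7.35
position: [0.4805, -0.1597, 0.0838]
tool_rot: [-3.141, -0.0, 1.451]
force: [-0.2, -0.3, -0.1]
grip_width: 0.0086
finger_force: 34.4
```

Emit:
{"method": "arm_command", "body": {"commands": [[[0,0,-3],0,1],[[0,0,-3],0,1],[[0,0,-3],0,1],[[0,0,-2],0,1],[[0,0,0],0,1]]}}

```text
clock: 7.85
position: [0.4806, -0.1597, 0.073]
tool_rot: [-3.141, -0.0, 1.451]
force: [-0.2, 0.9, -1.2]
grip_width: 0.0085
finger_force: 34.4
```

Emit:
{"method": "arm_command", "body": {"commands": [[[0,0,-1],0,1],[[0,0,-1],0,1],[[0,0,-1],0,1],[[0,0,-1],0,1],[[0,0,0],0,1]]}}

```text
clock: 8.35
position: [0.4808, -0.1598, 0.0693]
tool_rot: [3.142, 0.0, 1.451]
force: [-0.6, 0.1, 2.1]
grip_width: 0.0086
finger_force: 34.9
```

Contact at about 3 N at the expected floor height. I'll let go and rise.

Emit:
{"method": "arm_command", "body": {"commands": [[[0,0,0],0,0.6],[[0,0,0],0,0.3],[[0,0,0],0,0],[[0,0,0],0,0],[[0,0,0],0,0],[[0,0,10],0,0],[[0,0,25],0,0],[[0,0,40],0,0],[[0,0,40],0,0],[[-20,-30,30],0,0],[[-30,-50,0],0,0],[[-30,-50,0],0,0],[[0,-50,0],0,0],[[0,-50,0],0,0],[[0,0,0],0,0],[[0,0,0],0,0]]}}

```text
clock: 9.95
position: [0.4088, -0.3761, 0.2145]
tool_rot: [-3.142, -0.0, 1.449]
force: [-0.6, 1.2, -0.2]
grip_width: 0.0427
finger_force: 0.0
```

```bash
python3 - <<'E'
from h import *
o=bot.observe();print(o['position'],o['force'])
s=snap('side','s4');t=snap('top','t4')
b=cv2.resize(s['image'][180:390,160:310,::-1],None,fx=2.5,fy=2.5)
a=cv2.resize(t['image'][190:400,220:500,::-1],None,fx=1.45,fy=1.45)
o=np.zeros((530,790,3),np.uint8);o[:b.shape[0],:b.shape[1]]=b;o[:a.shape[0],380:380+a.shape[1]]=a
cv2.imwrite('pics/c7.png',o)
E
```

```text
[ 0.40884936 -0.37606248  0.21453106] [-0.59822423  1.16823411 -0.21606536]
```

View pics/c7.png

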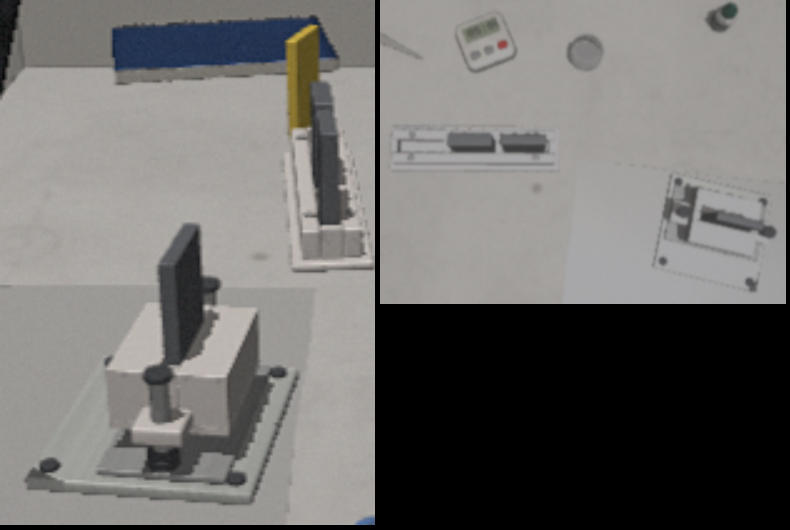

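The plate stands in the slot with its near edge at crop (172,262–360). The other two are in the rack, and the bystanders haven't moved. One quick check of its height before handing in.

```bash
python3 - <<'E'
from h import *
s=load('s4')
for z in(.058,.113): u,v=proj(s,[.480,-.183,z]);print(z,(u-160)*2.5,(v-180)*2.5)
E
```

```text
0.058 172.83186185307997 362.08817923759125
0.113 166.3610693290389 263.76931643887673
```

Predicted rows are 362 and 264, against 360 and 262 seen. The plate is on the slot's floor.

```bash
python3 -c "
from h import *
print(ticket.job_done())"
```

```text
the job is handed in; nothing more can be done
None
```

I pinched the left-hand plate at 8.8 mm (the other two I judged thicker from the pictures, not by pinching), set it gently on the slot's floor with about 3 N of contact, let go and handed the job in; the other two plates still stand in the rack and the jar, dropper and timer look undisturbed.

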